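# Follow the processor on a coasting inspection turntable

## Task

Inspect the copper-lidded processor under raking lamp light: push the turntable (the yellow post is there for it) so that it coasts freely, either way round, at about one turn in four seconds (never as fast as a turn in two and a half seconds). While it coasts untouched and is still going round faster than a turn in seven and a half seconds, keep the gripper centred over the processor, within 15 mm sideways and with the grip point 30 to 80 mm above the lid, moving along with it for at least four seconds without a break. Then let the turntable run down, or stop it gently, and finish with the gripper in that same place over the resting processor; do not bump the circuit board, strike the turntable hard or disturb the other things on the bench.

Things in the scene. Friction and masses are not known exactly. Their poses are not given: they have to be found in the camera images.
- turntable: Fixed base of the inspection turntable, a dark steel foot 150 mm across; origin at the centre of its underside, on the vertical turning axis, on a 3 mm blue mat (so at z = 0.003). It never moves; its axes are the world's. It carries a round white platter, 260 mm across and 10 mm thick, its top 50 mm above the origin
- platter (a joint): Angle of the white platter, rad, counter-clockwise from above, unlimited. At 0 the processor lies on the +x side of the axis, the yellow post on the -y side. Low-friction bearing; nominal: inertia with board 0.0080 kg m2, mass 1.02 kg (differ by up to a fifth), drag 0.00028 N m s/rad, dry friction 0.00047 N m; from 1.6 rad/s it runs down in about 19 s
- post_top (a point): Centre of the top of the yellow upright post fixed on the platter: 18 mm across, 50 mm high above the platter, 105 mm from the axis, 90 degrees clockwise of the processor seen from above. Its top is 100 mm above the turntable's origin. The platter within 45 mm of the post is bare
- chip_top (a point): Centre of the top of the copper-lidded processor, 34 mm square, 92 mm from the turning axis; 69 mm above the turntable's origin. It turns with the platter; its z axis is up, its x axis points away from the axis
- board_mid (a point): Middle of the underside of the green circuit board, 224 x 92 x 4 mm, clamped between two aluminium bars over the platter, centred on the turning axis, long side along its x axis, the processor at its +x end (turns with it); parts stand up to 12 mm above its green face; this point is 60 mm above the turntable's origin. Bars 140 x 10 mm, 51 mm either side of the middle, tops at 68 mm
- spool: Bystander, to be left alone: grey solder-wire spool standing on its flange, 60 mm across, 40 mm high; origin at the centre of its underside
- flux_jar: Bystander, to be left alone: small flux jar with a green cap, 52 mm across, 50 mm high; origin at the centre of its underside
- cleaner: Bystander, to be left alone: cleaner bottle with a red cap, 48 mm across, 120 mm high; origin at the centre of its underside
- driver: Bystander, to be left alone: screwdriver lying on the blue mat, along its x axis; origin about its middle, underneath
- esd_brush: Bystander, to be left alone: brush lying on the blue mat, along its x axis; origin about its middle, underneath
- parts_tray: Bystander, to be left alone: clear divided tray of small parts, 120 x 90 x 25 mm; origin at the centre of its underside

How it is judged:
On the way, in this order (a step that is already met when the one before it is completed fails the run):
1. the turntable coasts untouched at more than 1.2 rad/s ((velocity of joint platter above 1.2 rad/s or velocity of joint platter below -1.2 rad/s) and contact force between each of the arm, the fingers and turntable below 0.2 N), for 0.3 s.
2. the grip point stays within 15 mm sideways of the processor's centre and 30 to 80 mm above its lid for 4 s, while the turntable coasts untouched at more than 0.8 rad/s (horizontal distance between the grasp point and chip_top below 0.015 m and z of the grasp point in the frame of chip_top between 0.03 and 0.08 m and (velocity of joint platter above 0.8 rad/s or velocity of joint platter below -0.8 rad/s) and contact force between each of the arm, the fingers and turntable below 0.2 N), for 4 s.
At the end, for the whole second after the job is handed in: the turntable is at rest (under 0.05 rad/s) and untouched, and the grip point is within 15 mm sideways of the processor's centre and 30 to 80 mm above its lid (horizontal distance between the grasp point and chip_top below 0.015 m and z of the grasp point in the frame of chip_top between 0.03 and 0.08 m and contact force between each of the arm, the fingers and turntable below 0.2 N and not (velocity of joint platter above 0.05 rad/s or velocity of joint platter below -0.05 rad/s)).
It fails at once if the turntable is spun as fast as a turn in two and a half seconds (2.5 rad/s) (velocity of joint platter above 2.5 rad/s or velocity of joint platter below -2.5 rad/s).
It fails at once if the robot bumps the circuit board (over 2 N) (contact force between any of the arm, the fingers and platter_c4 above 2 N or contact force between any of the arm, the fingers and platter_c5 above 2 N).
It fails at once if the turntable is struck or pushed with more than 15 N (contact force between any of the arm, the fingers and turntable above 15 N).
It fails at once if another thing on the bench is moved by more than 20 mm (distance of any of spool, flux_jar, cleaner, driver, esd_brush, parts_tray from where it was at the start of the episode above 0.02 m).
It also fails if it takes over 72 s, if anything falls off the work surface, if the arm or the gripper's body presses on something with over 40 N, if the wrist force passes 120 N, or if a joint passes its speed limit or range.

## Robot

A 6-joint arm with a two-finger parallel gripper is mounted at the origin on the work surface. World frame = base frame: x ahead of the robot, y to its left, z up, the work surface at z = 0. Lengths are in m, angles in rad, forces in N, time in s.
With the tool pointing down it reaches from about 0.275 to 0.825 m from the base axis. Payload 4.9 kg.
Tool frame: the origin (TCP) lies at the very end of the fingers, on their centre line; the grasp point (between the pads) lies 19 mm behind it; z points along the fingers, x is the direction in which the jaws open and shut, and the axes are right-handed (so a half turn about z gives the same grasp; the last joint's range is limited). The gripper opens to 85 mm and grips with 20 to 120 N. Pads are 22 mm wide; open, the fingers measure 114 mm over their backs; the gripper's body (76 mm by 85 mm) begins 54 mm behind the grasp point. The pads swing forward as they close: fully open they stand 13 mm farther back than shut.
Start: joints at [-1.404, 0.326, -0.193, 1.052, 0, 1.437], TCP at [0.163, -0.525, 0.231] pointing down, gripper open.
Joint ranges: [-2.65, 2.65], [-0.97, 1.79], [-1.3, 1.35], [-1.93, 2.1], [-1.47, 1.37], [-3.14, 3.14]. Speed limits (rad/s): [2.57, 2.57, 3.14, 3.14, 3.14, 3.14].

## Interface

Orientations are given as a rotation vector (axis times angle).
In Python, from cell import r gives the robot as it stands.
- The arm moves only by the shell command python3 -m inch 'ROWS' [OPENING] [FORCE]. ROWS is JSON, one flat list of numbers, 4 for each row, row after row: the shift along the tool's x, y, z in units of 200 mm (1.0 is 200 mm), then the turn about the tool's z in units of pi rad (1.0 is pi rad). A call has 1 to 8 rows; each row is the pose to reach, as a shift and turn from the pose commanded when the call began, along the tool's axes at that moment, turning the shorter way round; what a row does not reach only later rows make up. A row lasts 1/8 s, in which the tool goes at most 62.5 mm and 10.7 degrees, less where a joint would pass 70% of its speed; a pose out of reach is approached as far as the arm can. A call with a number of a shift or a turn outside -1 to 1 is refused whole. A call with a gripper value outside its range is refused whole. OPENING is the opening, from -1 (shut) to 1 (fully open), set as the call begins (- or left out, the last holds). The fingers move at their own pace and stop on an object; FORCE is the grip in N (left out, the last holds). Time passes only in rows, so rows that repeat a pose let the fingers close. It gives the time, the measured TCP pose, the force and the opening at its end, in the units of the state.
- r.observe(): the state, without advancing time (a new reading comes with each control period).
- r.get_image(name): name is "side" or "top" or "wrist"; returns the picture (384x512x3 uint8, red, green, blue); there is no depth.
- r.camera_info(name): a dict with "fx", "fy", "cx", "cy" (pixels), "eye" and "attitude" of the camera in the world. Camera axes: x right, y down, z forward; pixel columns grow to the right and rows downward; lengths in m; the calibration is good to about 2 mm. The wrist camera is an equidistant fisheye: a pixel r from the principal point sees the ray r / f radians off the axis. A picture is of the moment at which its call begins: read the wrist's pose just before it. camera_info takes no time and is no camera call; for the wrist camera it gives the pose at the moment of the call.
- r.job_done(): hands the job in, once; it reports no verdict.
The state is a dict: "clock": time; "joint_positions": joint angles; "joint_velocities": joint speeds; "joint_efforts": joint torques, N m; "tool_pos": TCP position; "eef_rot": TCP orientation; "wrist_force": force on the tool from outside, world axes, zero at the start; "wrist_torque": the same for the moment, N m; "opening": finger opening in m.
Only numpy, scipy, OpenCV 4.12 (cv2) and the standard library are available. Lean on these libraries where they do the work, as an engineer would, in place of code of your own. Each camera call takes 0.05 s, during which the arm holds its last target. There are 200 camera calls.

## Working session

There is one attempt and no reset: what is moved stays moved. The work goes in short steps, Python scripts to look and compute and a shell command to move; the robot and the scene stay as the last step left them, time stands still between calls to the robot, and variables do not carry over. Pictures are saved under pics/ and viewed, about 8 in all and at most 12, crops included, and the job is handed in when it is done.

```bash
ls; mkdir -p pics
python3 - <<'E'
from cell import r
import cv2,numpy as np
print(r.observe())
for n in("side","top","wrist"):
    print(n,r.camera_info(n))
ims=[r.get_image(n) for n in("top","side")]
for n,i in zip(("top","side"),ims): cv2.imwrite(f"pics/{n}0.png",i[:,:,::-1])
E
```

```text
pics
{'clock': 0.0, 'joint_positions': array([-1.40420553e+00,  3.26928647e-01, -1.93622952e-01,  1.05199985e+00,
       -1.85157818e-06,  1.43663476e+00]), 'joint_velocities': array([-8.94876741e-05, -5.01784183e-04,  1.60301014e-04,  1.26965099e-03,
       -8.29798443e-05, -1.06886683e-03]), 'joint_efforts': array([-2.53015583e-03, -4.43397117e+01,  2.62439722e+01,  1.56360422e-02,
       -1.86890902e-04, -9.35847027e-07]), 'tool_pos': array([ 0.16286121, -0.5247039 ,  0.23049531]), 'eef_rot': array([-2.52818414e+00,  1.86285397e+00,  1.98205585e-03]), 'wrist_force': array([-0.5224849 , -0.20877925, -0.02168084]), 'wrist_torque': array([-0.01168895, -0.00652952, -0.05020691]), 'opening': 0.08560508771955422}
side {'fx': 397.78754423207636, 'fy': 397.78754423207636, 'cx': 260.50172378848913, 'cy': 198.3557705068811, 'eye': array([0.00989991, 0.8824383 , 0.8210776 ]), 'attitude': array([-0.60501524,  2.54934654, -1.27515087])}
top {'fx': 456.12709983659954, 'fy': 456.12709983659954, 'cx': 255.90302705684516, 'cy': 191.84743298731908, 'eye': array([0.33990591, 0.01331459, 1.4389938 ]), 'attitude': array([-2.18700819,  2.14387734, -0.15013349])}
wrist {'fx': 297.3186396354542, 'fy': 297.3186396354542, 'cx': 258.7954832048769, 'cy': 197.70902437633254, 'eye': array([ 0.24175345, -0.49984722,  0.37300931]), 'attitude': array([ 2.30629641, -1.7002486 , -0.28374931])}
```

View pics/top0.png

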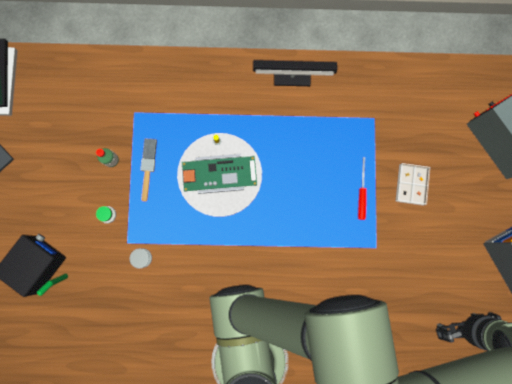

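View pics/side0.png

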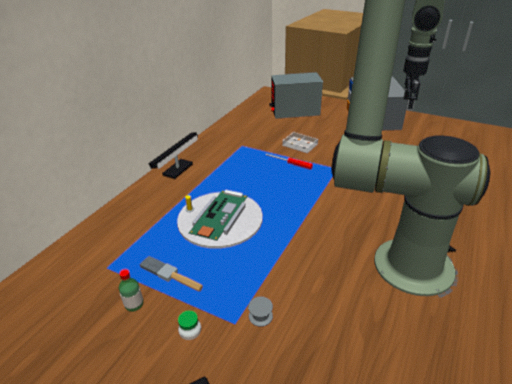

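Top view: platter centre about (219,174), yellow post (216,139), copper chip (188,176); image up = +x, left = +y. Side view agrees: the arm has clear space to the table, and the lamp bar is behind it.

```bash
cat > h.py <<'E'
import numpy as np,cv2
from scipy.spatial.transform import Rotation as R
from cell import r
def ray(ci,uv,fish=False):
    x=(uv[0]-ci['cx'])/ci['fx'];y=(uv[1]-ci['cy'])/ci['fy']
    if fish:
        t=np.hypot(x,y);s=np.sinc(t/np.pi);d=np.array([x*s,y*s,np.cos(t)])
    else: d=np.array([x,y,1.])
    return R.from_rotvec(ci['attitude']).apply(d)
def at_z(ci,uv,z,fish=False):
    d=ray(ci,uv,fish);return ci['eye']+d*(z-ci['eye'][2])/d[2]
def cen(mask):
    n,l,s,c=cv2.connectedComponentsWithStats(mask.astype(np.uint8))
    k=1+np.argmax(s[1:,4]);return c[k],s[k]
def hsv(im): return cv2.cvtColor(im,cv2.COLOR_RGB2HSV).astype(int)
def blobs(im):
    h=hsv(im);H,S,V=h[...,0],h[...,1],h[...,2]
    return dict(yellow=(H>20)&(H<33)&(S>180)&(V>120),copper=(H>4)&(H<17)&(S>120)&(V>140),white=(S<40)&(V>170))
E
python3 - <<'E'
from h import *
for n in("top","side"):
    im=cv2.imread(f"pics/{n}0.png")[:,:,::-1].copy();ci=r.camera_info(n)
    box={'top':(120,225,170,268),'side':(180,255,170,270)}[n]
    a,b,c,d=box
    sub=im[a:b,c:d];B=blobs(sub)
    for k,z in(("yellow",.095),("copper",.072),("white",.053)):
        p,s=cen(B[k]);p=p+[c,a];print(n,k,p,s,at_z(ci,p,z).round(4))
    w=cv2.convexHull(np.argwhere(B['white'])[:,::-1].astype(np.int32))[:,0]+[c,a]
    P=np.array([at_z(ci,q,.053)[:2] for q in w])
    A=np.c_[2*P,np.ones(len(P))];x=np.linalg.lstsq(A,(P**2).sum(1),rcond=None)[0]
    print('circle',x[:2],np.sqrt(x[2]+x[0]**2+x[1]**2))
ci=r.camera_info("top")
for k,p,z in(("lampL",(254,68),.1),("lampR",(336,68),.1),("cleaner",(101,153),.12),("brush",(149,170),.01),("driver",(363,190),.01),("jar",(105,214),.05),("spool",(140,258),.04),('tray',(414,184),.02)):
    print(k,at_z(ci,p,z).round(3))
print(R.from_rotvec(r.observe()['eef_rot']).as_matrix().round(3))
E
```

```text
top yellow [215.86956522 137.7826087 ] [44 15  5  7 23] [0.667 0.117 0.095]
top copper [188.92248062 175.58139535] [ 13  50  12  12 129] [0.5538 0.1967 0.072 ]
top white [220.41778729 175.69682152] [   8   13   83   83 3272] [0.5585 0.1027 0.053 ]
circle [0.56400527 0.10651385] 0.1282121832450322
side yellow [188.14583333 202.02083333] [15 15  6 15 48] [0.6584 0.1315 0.095 ]
side copper [177.07653061 186.74489796] [  0   0  22  21 196] [0.7615 0.0547 0.072 ]
side white [221.3185654 221.75     ] [   8   13   84   53 1896] [0.5475 0.1254 0.053 ]
circle [0.5651061  0.10530426] 0.12900506644789175
lampL [0.887 0.007 0.1  ]
lampR [ 0.893 -0.245  0.1  ]
cleaner [0.608 0.449 0.12 ]
brush [0.579 0.332 0.01 ]
driver [ 0.529 -0.347  0.01 ]
jar [0.434 0.449 0.05 ]
spool [0.304 0.339 0.04 ]
tray [ 0.55  -0.507  0.02 ]
[[ 0.296 -0.955 -0.   ]
 [-0.955 -0.296  0.002]
 [-0.002 -0.    -1.   ]]
```

```bash
python3 -m inch '[-0.1,-0.14,0,0, -0.3,-0.4,0,0, -0.46,-0.63,0,0, -0.62,-0.84,0,0]' -1; python3 -m inch '[-0.16,-0.21,0,0, -0.32,-0.42,0,0, -0.48,-0.63,0,0, -0.62,-0.84,0,0]'; python3 -m inch '[-0.16,-0.21,0,0, -0.32,-0.42,0,0, -0.48,-0.63,0,0, -0.62,-0.84,0,0]'; python3 -m inch '[-0.16,-0.21,0,-0.05, -0.32,-0.42,0,-0.1, -0.48,-0.63,0,-0.15, -0.6,-0.82,0,-0.2,-0.6,-0.82,0,-0.25,-0.6,-0.82,0,-0.3,-0.6,-0.82,0,-0.35,-0.6,-0.82,0,-0.4]';python3 -m inch '[0,0,0,-0.05,0,0,0,-0.1,0,0,0,-0.15,0,0,0,-0.2,0,0,0,-0.25,0,0,0,-0.3,0,0,0,-0.35,0,0,0,-0.4]'
python3 - <<'E'
from h import *
o=r.observe();print(o['clock'],o['tool_pos'],R.from_rotvec(o['eef_rot']).as_matrix().round(3),o['joint_positions'],o['opening'])
ci=r.camera_info("wrist");im=r.get_image("wrist");cv2.imwrite("pics/w1.png",im[:,:,::-1]);print(ci)
E
```

```text
clock: 0.6
tool_pos: [0.2874, -0.3552, 0.231]
eef_rot: [-2.529, 1.863, 0.001]
wrist_force: [0.5, -0.2, 0.6]
opening: 0.0121
clock: 1.1
tool_pos: [0.4109, -0.1872, 0.2311]
eef_rot: [2.529, -1.863, -0.0]
wrist_force: [0.4, -0.5, -0.2]
opening: -0.0001
clock: 1.6
tool_pos: [0.5347, -0.019, 0.231]
eef_rot: [2.529, -1.863, -0.001]
wrist_force: [0.4, -0.6, 1.1]
opening: 0.0001
clock: 2.6
tool_pos: [0.6549, 0.1425, 0.2305]
eef_rot: [3.141, -0.013, -0.002]
wrist_force: [-0.0, -0.3, -0.3]
opening: -0.0
clock: 3.6
tool_pos: [0.6548, 0.1425, 0.2306]
eef_rot: [-2.549, -1.836, 0.002]
wrist_force: [-0.2, -0.7, 0.4]
opening: -0.0001
3.6 [0.65482895 0.14246257 0.23058166] [[ 0.317  0.948 -0.001]
 [ 0.948 -0.317 -0.   ]
 [-0.001 -0.001 -1.   ]] [1.04163180e-01 5.57309656e-01 1.67269277e-01 1.18208152e+00
 1.52212233e-05 4.26525776e-01] -0.00011576436547253396
{'fx': 297.3186396354542, 'fy': 297.3186396354542, 'cx': 258.7954832048769, 'cy': 197.70902437633254, 'eye': array([0.57652054, 0.1692974 , 0.37317481]), 'attitude': array([2.32551828, 1.67386047, 0.27243468])}
```

View pics/w1.png

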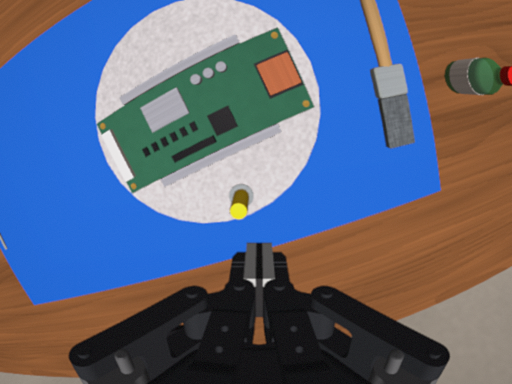

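Wrist view: chip at about (279,73), post top (238,211), closed fingertips at about (259,250); nothing is touching.

```bash
cat >> h.py <<'E'
C=np.array([.5645,.106])
def look(im=None,ci=None,verbose=True):
    if im is None:
        t=r.observe()['clock'];ci=r.camera_info("wrist");im=r.get_image("wrist")
    else: t=0
    B=blobs(im);out={}
    H=hsv(im)
    yy,xx=np.mgrid[:384,:512]
    for k,z,off in(("copper",.072,0),("yellow",.103,np.pi/2)):
        n,l,s,c=cv2.connectedComponentsWithStats(B[k].astype(np.uint8));best=None
        for i in range(1,n):
            if s[i,4]<15: continue
            p=at_z(ci,c[i],z,True)[:2]-C;rad=np.hypot(*p)
            if abs(rad-(.092 if k=="copper" else .105))<.02 and (best is None or s[i,4]>best[0]): best=(s[i,4],p,rad)
        if best: out[k]=(np.arctan2(best[1][1],best[1][0])+off,best[2],(best[1]+C).round(4),best[0])
    return t,out
E
python3 -m inch '[0,0,0,-0.05,0,0,0,-0.103,0,0,0,-0.103]'
python3 - <<'E'
from h import *
im=cv2.imread("pics/w1.png")[:,:,::-1].copy()
ci={'fx': 297.3186396354542, 'fy': 297.3186396354542, 'cx': 258.7954832048769, 'cy': 197.70902437633254, 'eye': np.array([0.57652054, 0.1692974 , 0.37317481]), 'attitude': np.array([2.32551828, 1.67386047, 0.27243468])}
print(look(im,ci));print(look())
w=((hsv(im)[...,1]<60)&(hsv(im)[...,2]>150));w[225:]=0;w[:,340:]=0
P=np.array([at_z(ci,q,.053,True)[:2] for q in cv2.convexHull(np.argwhere(w)[:,::-1].astype(np.int32))[:,0] if q[1]>6])
A=np.c_[2*P,np.ones(len(P))];x=np.linalg.lstsq(A,(P**2).sum(1),rcond=None)[0]
print('circle',x[:2],np.sqrt(x[2]+x[0]**2+x[1]**2),len(P))
o=r.observe();print(o['clock'],o['tool_pos'],R.from_rotvec(o['eef_rot']).as_matrix().round(3))
E
```

```text
clock: 4.03
tool_pos: [0.655, 0.1425, 0.2308]
eef_rot: [-2.229, -2.213, 0.001]
wrist_force: [-0.3, -0.2, 0.7]
opening: 0.0
(0, {'copper': (np.float64(1.6713171232155044), np.float64(0.09106697464698761), array([0.5554, 0.1966]), np.int32(1130)), 'yellow': (np.float64(1.6806574899393447), np.float64(0.10387349835974276), array([0.6677, 0.1174]), np.int32(210))})
(4.025, {'copper': (np.float64(1.6717232362429968), np.float64(0.09084131313201382), array([0.5553, 0.1964]), np.int32(1092)), 'yellow': (np.float64(1.6762046122316512), np.float64(0.10365636152027871), array([0.6676, 0.1169]), np.int32(212))})
circle [0.56498093 0.10549332] 0.12914508542651992 56
4.075 [0.65501724 0.14249341 0.23091025] [[ 0.008  1.    -0.001]
 [ 1.    -0.008 -0.   ]
 [-0.    -0.001 -1.   ]]
```

```bash
sed -i 's/^C=.*/C=np.array([.5647,.1055])/' h.py
python3 -m inch '[0.01,0.01,0.3,0, 0.03,0.035,0.6,0, 0.03,0.035,0.8,0,0.03,0.035,0.8,0]'
python3 - <<'E'
from h import *
o=r.observe();p=o['tool_pos'];print(o['clock'],p,look()[1])
q=p[:2]-C;rho=np.hypot(*q);psi=np.degrees(np.arctan2(q[1],q[0]));print(rho,psi)
f=lambda a,rr:C+rr*np.array([np.cos(np.radians(a)),np.sin(np.radians(a))])
def rows(p0,angs,rr):
    for a in angs:
        d=(f(a,rr)-p0)/.2;print(a,'x %.3f y %.3f'%(d[1],d[0]))
a1=psi-np.arange(1,6);rows(p[:2],a1,.1055)
p1=f(a1[-1],.1055);a2=a1[-1]-np.cumsum([2,4.5,7,9.5,12,13.5,9,4]);rows(p1,a2,.1055)
E
```

```text
clock: 4.58
tool_pos: [0.6589, 0.1481, 0.0673]
eef_rot: [-2.225, -2.211, 0.01]
wrist_force: [-0.4, -0.5, 0.2]
opening: -0.0
4.575 [0.6588575  0.14812634 0.06733689] {'copper': (np.float64(1.6668461398857282), np.float64(0.09067599378971085), array([0.556 , 0.1958]), np.int32(4432))}
0.10335685828111092 24.356889892091615
23.356889892091615 x -0.004 y 0.013
22.356889892091615 x -0.012 y 0.017
21.356889892091615 x -0.021 y 0.020
20.356889892091615 x -0.030 y 0.024
19.356889892091615 x -0.038 y 0.027
17.356889892091615 x -0.017 y 0.006
12.856889892091615 x -0.057 y 0.017
5.8568898920916155 x -0.121 y 0.027
-3.6431101079083845 x -0.208 y 0.029
-15.643110107908385 x -0.317 y 0.010
-29.143110107908385 x -0.432 y -0.037
-38.143110107908385 x -0.501 y -0.083
-42.143110107908385 x -0.529 y -0.107
```

```bash
python3 -m inch '[-0.008,0.002,0,0, -0.016,0.004,0,0, -0.024,0.007,0,0, -0.032,0.009,0,0, -0.04,0.011,0,0]'
python3 -m inch '[-0.017,0.006,0,0, -0.057,0.017,0,0, -0.121,0.027,0,0, -0.208,0.029,0,0, -0.317,0.01,0,0, -0.432,-0.037,0,0, -0.501,-0.083,-0.15,0, -0.529,-0.107,-0.28,0]'
python3 - <<'E'
from h import *
p=r.observe()['tool_pos'];print(p)
t,o=look();print(t,o)
p=r.observe()['tool_pos'];print(p)
E
```

```text
clock: 5.25
tool_pos: [0.6645, 0.1403, 0.0715]
eef_rot: [2.226, 2.217, 0.0]
wrist_force: [-0.2, -0.4, -0.4]
opening: 0.0009
clock: 6.25
tool_pos: [0.6416, 0.0322, 0.1278]
eef_rot: [-2.228, -2.214, 0.002]
wrist_force: [0.5, 0.3, -0.6]
opening: -0.0
[0.64157479 0.03220339 0.12782497]
6.25 {'copper': (np.float64(0.28529284580632375), np.float64(0.09059609337379346), array([0.6516, 0.131 ]), np.int32(1449)), 'yellow': (np.float64(0.2960388906479121), np.float64(0.10442713467527269), array([0.5952, 0.0056]), np.int32(607))}
[0.64339551 0.03177704 0.13187011]
```

```bash
python3 -m inch '[-0.03,-0.13,0,0, -0.06,-0.26,0,0, -0.09,-0.38,0,0]'
python3 - <<'E'
from h import *
t,o=look();print(t,o)
p=r.observe()['tool_pos'];print(p)
E
```

```text
clock: 6.68
tool_pos: [0.5652, 0.0158, 0.127]
eef_rot: [2.227, 2.216, -0.001]
wrist_force: [0.6, -0.0, -0.3]
opening: 0.0001
6.675 {'copper': (np.float64(-0.6858165456951301), np.float64(0.08031349326604283), array([0.6269, 0.0546]), np.int32(107)), 'yellow': (np.float64(-0.5324387607748653), np.float64(0.10526801188348305), array([0.5113, 0.0148]), np.int32(656))}
[0.56178936 0.01552354 0.12667549]
```

```bash
python3 -m inch '[0,0,0,0,0,0,0,0]'
cat > t.py <<'E'
# args: phi0 t0 omega alpha(decel) lead(s) pos-command x y nrows
import sys
from h import *
def plan(ph0,t0,w,a,cmd,n=8,lead=0.02):
    tn=r.observe()['clock']
    for k in range(1,n+1):
        tau=tn+.125*k+lead-t0;ph=ph0-w*tau+a*tau*tau/2
        g=C+.092*np.array([np.cos(ph),np.sin(ph)]);d=(g-cmd)/.2
        print('%.3f,%.3f,0,0,'%(d[1],d[0]),end=' ')
    print('\nend',g.round(4),ph)
E
python3 - <<'E'
from t import *
t,o=look();print(t,o)
p=r.observe()['tool_pos'];print(p)
ph=o.get('yellow',o.get('copper'))[0];ph=ph if ph<0 else ph-2*np.pi
w=-(ph+.533)/(t-6.675);print(ph,w)
plan(ph,t,w-.05,.11,p[:2])
E
```

```text
clock: 6.98
tool_pos: [0.5676, 0.0167, 0.1275]
eef_rot: [2.225, 2.216, 0.001]
wrist_force: [-0.3, 0.5, -0.3]
opening: -0.0
6.975 {'copper': (np.float64(-1.145451617842694), np.float64(0.07791937176735098), array([0.5969, 0.0345]), np.int32(198)), 'yellow': (np.float64(-1.08942487412493), np.float64(0.10480670058323331), array([0.4718, 0.057 ]), np.int32(640))}
[0.56759504 0.01681748 0.12736681]
-1.08942487412493 1.8547495804164342
-0.013,0.046,0,0, -0.015,-0.056,0,0, 0.005,-0.155,0,0, 0.046,-0.247,0,0, 0.106,-0.327,0,0, 0.180,-0.392,0,0, 0.266,-0.439,0,0, 0.359,-0.467,0,0, 
end [0.4743 0.0887] -2.957537425170515
```

Run:
```python
from t import *
p=r.observe()['tool_pos'];plan(-1.0894,6.975,1.868,.12,p[:2])
```

```text
-0.013,0.040,0,0, -0.014,-0.065,0,0, 0.009,-0.167,0,0, 0.055,-0.260,0,0, 0.119,-0.341,0,0, 0.199,-0.404,0,0, 0.290,-0.448,0,0, 0.387,-0.471,0,0, 
end [0.4734 0.0943] -3.019466
```

```bash
python3 -m inch '[-0.013,0.02,0,0, -0.014,-0.065,0,0, 0.009,-0.167,0,0, 0.055,-0.26,0,0, 0.119,-0.341,0,0, 0.199,-0.404,0,0, 0.29,-0.448,0,0, 0.387,-0.471,0,0]'
python3 - <<'E'
from t import *
p0=r.observe()['tool_pos'];t,o=look();print(p0,t,o)
p=r.observe()['tool_pos'];print(p,r.observe()['clock'])
im=r.get_image  # unused
cmd=np.array([.5676-.471*.2,.0168+.387*.2]);print('cmd',cmd)
ph=o['yellow'][0] if 'yellow' in o else 9;ph-=2*np.pi*round((ph+2.93)/(2*np.pi));print(ph)
w=-(ph+1.0894)/(t-6.975);print(w)
plan(ph,t,w-.12*.52,.12,cmd)
E
```

```text
clock: 8.02
tool_pos: [0.4726, 0.0958, 0.1273]
eef_rot: [2.226, 2.217, 0.0]
wrist_force: [0.4, 0.4, 1.0]
opening: -0.0001
[0.47256785 0.0957998  0.12734735] 8.025 {'copper': (np.float64(-3.0114814324913604), np.float64(0.09272962300380688), array([0.4728, 0.0935]), np.int32(1986)), 'yellow': (np.float64(3.306557765460864), np.float64(0.10481896635370873), array([0.5475, 0.2089]), np.int32(133))}
[0.4719259  0.09776752 0.12730327] 8.075
cmd [0.4734 0.0942]
-2.976627541718722
1.7973595635416388
0.135,0.003,0,0, 0.229,0.030,0,0, 0.314,0.076,0,0, 0.388,0.137,0,0, 0.446,0.213,0,0, 0.488,0.297,0,0, 0.511,0.388,0,0, 0.516,0.480,0,0, 
end [0.5695 0.1974] -4.764340274708274
```

Run:
```python
from t import *
plan(-2.995,8.025,1.75,.12,np.array([.4730,.095]),lead=0.01)
```

```text
0.133,0.006,0,0, 0.227,0.033,0,0, 0.313,0.080,0,0, 0.387,0.143,0,0, 0.445,0.219,0,0, 0.486,0.305,0,0, 0.508,0.397,0,0, 0.511,0.491,0,0, 
end [0.5712 0.1973] -4.782583999999998
```

```bash
python3 -m inch '[0.133,0.006,0.01,0, 0.227,0.033,0.02,0, 0.313,0.08,0.025,0, 0.387,0.143,0.025,0, 0.445,0.219,0.025,0, 0.486,0.305,0.025,0, 0.508,0.397,0.025,0, 0.511,0.491,0.025,0]'
cat > s.py <<'E'
from t import *
p0=r.observe()['tool_pos'];t=r.observe()['clock'];ci=r.camera_info("wrist");im=r.get_image("wrist");_,o=look(im,ci)
cv2.imwrite("pics/w%.2f.png"%t,im[:,:,::-1])
print(p0,t,o,r.observe()['tool_pos'],r.observe()['clock'])
E
python3 s.py
```

```text
clock: 9.07
tool_pos: [0.5725, 0.1974, 0.122]
eef_rot: [2.225, 2.217, 0.0]
wrist_force: [-0.7, 0.4, -0.1]
opening: 0.0001
[0.57252686 0.19738477 0.1220031 ] 9.075 {'copper': (np.float64(1.4959376190231073), np.float64(0.09155366746854889), array([0.5715, 0.1968]), np.int32(2059))} [0.5751933  0.19717463 0.12221642] 9.125
```

Run:
```python
from t import *
plan(-4.79,9.075,1.635,.115,np.array([.5715,.1972]),lead=0.01)
```

```text
-0.031,0.136,0,0, -0.073,0.218,0,0, -0.131,0.289,0,0, -0.200,0.347,0,0, -0.279,0.390,0,0, -0.364,0.416,0,0, -0.452,0.426,0,0, -0.539,0.419,0,0, 
end [0.6553 0.0895] -6.458493000000002
```

```bash
python3 -m inch '[-0.031,0.136,0,0, -0.073,0.218,0,0, -0.131,0.289,0,0, -0.2,0.347,0,0, -0.279,0.39,0,0, -0.364,0.416,0,0, -0.452,0.426,0,0, -0.539,0.419,0,0]'
python3 s.py
```

```text
clock: 10.12
tool_pos: [0.6545, 0.0871, 0.1223]
eef_rot: [-2.226, -2.217, 0.0]
wrist_force: [0.1, 0.5, -0.9]
opening: 0.0003
[0.65445075 0.08711951 0.12233552] 10.125 {'copper': (np.float64(-0.17843417296834285), np.float64(0.09094609038003713), array([0.6542, 0.0894]), np.int32(2026)), 'yellow': (np.float64(-0.16678799176476433), np.float64(0.10375952301465022), array([0.5475, 0.0032]), np.int32(518))} [0.65417292 0.08492132 0.12230423] 10.175
```

Run:
```python
from t import *
plan(-.178,10.125,1.535,.112,np.array([.6553,.0892]),lead=0.0)
```

```text
-0.116,-0.038,0,0, -0.191,-0.082,0,0, -0.255,-0.139,0,0, -0.307,-0.207,0,0, -0.345,-0.281,0,0, -0.369,-0.361,0,0, -0.378,-0.443,0,0, -0.373,-0.525,0,0, 
end [0.5503 0.0146] -1.7280100000000007
```

```bash
python3 -m inch '[-0.116,-0.038,0,0, -0.191,-0.082,0,0, -0.255,-0.139,0,0, -0.307,-0.207,0,0, -0.345,-0.281,0,0, -0.369,-0.361,0,0, -0.378,-0.443,0,0, -0.373,-0.525,0,0]'
python3 s.py
```

```text
clock: 11.18
tool_pos: [0.5479, 0.0137, 0.1224]
eef_rot: [-2.226, -2.216, 0.0]
wrist_force: [-1.1, 0.5, -0.2]
opening: 0.0
[0.54794935 0.01373431 0.1224162 ] 11.175 {'copper': (np.float64(-1.7292287096158618), np.float64(0.09266429658080126), array([0.5501, 0.014 ]), np.int32(1907)), 'yellow': (np.float64(4.5883390783912175), np.float64(0.10423215527217844), array([0.4613, 0.1184]), np.int32(461))} [0.54550845 0.01421439 0.12212432] 11.225
```

Run:
```python
from t import *
plan(-1.726,11.175,1.42,.11,np.array([.5503,.0145]),lead=0.0)
```

```text
0.032,-0.108,0,0, 0.069,-0.179,0,0, 0.118,-0.241,0,0, 0.176,-0.294,0,0, 0.242,-0.336,0,0, 0.313,-0.365,0,0, 0.387,-0.383,0,0, 0.462,-0.388,0,0, 
end [0.4727 0.1069] -3.1563624999999984
```

```bash
python3 -m inch '[0.032,-0.108,0,0, 0.069,-0.179,0,0, 0.118,-0.241,0,0, 0.176,-0.294,0,0, 0.242,-0.336,0,0, 0.313,-0.365,0,0, 0.387,-0.383,0,0, 0.462,-0.388,0,0]'
python3 s.py
```

```text
clock: 12.22
tool_pos: [0.472, 0.1082, 0.1223]
eef_rot: [2.225, 2.217, 0.0]
wrist_force: [0.1, -0.4, -0.0]
opening: 0.0001
[0.47202319 0.10820585 0.12229918] 12.225 {'copper': (np.float64(-3.1277339381926916), np.float64(0.09309110574357457), array([0.4716, 0.1042]), np.int32(2046))} [0.47202415 0.10961749 0.12233435] 12.275
```

Run:
```python
from t import *
plan(-3.13,12.225,1.30,.11,np.array([.4727,.1069]),lead=-0.01)
```

```text
0.085,0.009,0,0, 0.155,0.030,0,0, 0.221,0.060,0,0, 0.280,0.101,0,0, 0.332,0.149,0,0, 0.375,0.204,0,0, 0.409,0.265,0,0, 0.434,0.329,0,0, 
end [0.5384 0.1937] -4.422512000000001
```

```bash
python3 -m inch '[0.085,0.009,0,0, 0.155,0.03,0,0, 0.221,0.06,0,0, 0.28,0.101,0,0, 0.332,0.149,0,0, 0.375,0.204,0,0, 0.409,0.265,0,0, 0.434,0.329,0,0]'
python3 s.py
```

```text
clock: 13.28
tool_pos: [0.5392, 0.1939, 0.1222]
eef_rot: [2.226, 2.217, -0.0]
wrist_force: [0.3, -0.9, 0.2]
opening: 0.0002
[0.53915649 0.19391984 0.12220959] 13.275 {'copper': (np.float64(1.8582031203005747), np.float64(0.09213458462719931), array([0.5386, 0.1939]), np.int32(2026))} [0.54110356 0.19434189 0.12241022] 13.325
```

View pics/w12.22.png

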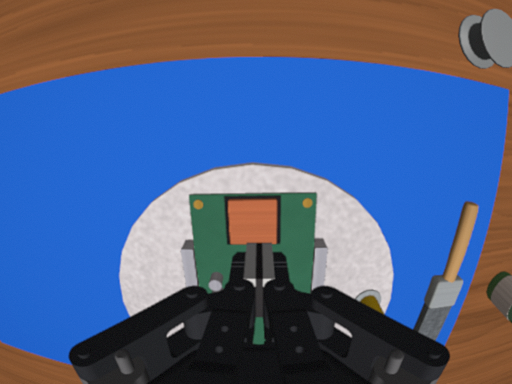

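The wrist view at 12.22 s shows the chip at about (254,222), right ahead of the fingertips, as tracked. I followed it from about 8.0 s to 13.3 s with fixes within about 4 mm at over 1.18 rad/s, so now I let the platter run down.

```bash
for i in 1 2 3 4 5 6 7 8 9 10 11 12 13; do python3 -m inch '[0,0,0,0,0,0,0,0,0,0,0,0,0,0,0,0,0,0,0,0,0,0,0,0,0,0,0,0,0,0,0,0]' >/dev/null; done; python3 s.py;  python3 -m inch '[0,0,0,0,0,0,0,0,0,0,0,0,0,0,0,0,0,0,0,0,0,0,0,0,0,0,0,0,0,0,0,0]'>/dev/null; python3 s.py
```

```text
[0.53819911 0.19354878 0.1222592 ] 26.325 {'yellow': (np.float64(-0.2310237944988749), np.float64(0.1028631445295159), array([0.5411, 0.0054]), np.int32(188))} [0.53821479 0.19356177 0.12228553] 26.375
[0.53822648 0.19356825 0.12228845] 27.375 {'copper': (np.float64(-0.5039430982048374), np.float64(0.08102396403411327), array([0.6357, 0.0664]), np.int32(91)), 'yellow': (np.float64(-0.3688598815300983), np.float64(0.10319592705845648), array([0.5275, 0.0092]), np.int32(197))} [0.53820714 0.19356342 0.12226964] 27.425
```

```bash
for i in 1 2 3; do python3 -m inch '[0,0,0,0,0,0,0,0,0,0,0,0,0,0,0,0,0,0,0,0,0,0,0,0,0,0,0,0,0,0,0,0]' >/dev/null; done; python3 s.py;  python3 -m inch '[0,0,0,0,0,0,0,0,0,0,0,0,0,0,0,0]'>/dev/null; python3 s.py
```

```text
[0.53820601 0.19355889 0.1222896 ] 30.425 {'copper': (np.float64(-0.5515086320516734), np.float64(0.08462797442547614), array([0.6368, 0.0612]), np.int32(216)), 'yellow': (np.float64(-0.44751306984246053), np.float64(0.10329581852113497), array([0.52  , 0.0124]), np.int32(214))} [0.53819077 0.19357012 0.12227203] 30.475
[0.53823351 0.1935814  0.12230167] 30.975 {'copper': (np.float64(-0.5522773112401256), np.float64(0.08468903241607635), array([0.6368, 0.0611]), np.int32(214)), 'yellow': (np.float64(-0.4478569843176796), np.float64(0.10327813940003476), array([0.52  , 0.0124]), np.int32(215))} [0.53822961 0.19355965 0.12229347] 31.025
```

```bash
python3 -m inch '[-0.12,0.1,0,0, -0.25,0.21,0,0, -0.38,0.32,0,0, -0.5,0.43,0,0, -0.6,0.51,0,0,-0.64,0.547,0,0,-0.64,0.547,0,0,-0.64,0.547,0,0]';python3 s.py; ls -t pics|head -1
```

```text
clock: 32.02
tool_pos: [0.6463, 0.066, 0.1222]
eef_rot: [-2.224, -2.217, 0.0]
wrist_force: [-0.2, -0.3, -0.0]
opening: 0.0002
[0.64634582 0.06601438 0.12219033] 32.025 {'copper': (np.float64(-0.4464631962510223), np.float64(0.09045335476186805), array([0.6463, 0.0664]), np.int32(1947)), 'yellow': (np.float64(-0.427367457837589), np.float64(0.10387365746196071), array([0.5216, 0.011 ]), np.int32(596))} [0.64633791 0.06608194 0.12222161] 32.075
w32.02.png
```

```bash
python3 - <<'E'
from h import *
ims=[r.get_image(n) for n in("top","side")]
cv2.imwrite("pics/end.png",np.hstack([cv2.resize(i,(400,300)) for i in ims+[]])[:,:,::-1])
E
python3 s.py
```

```text
[0.6465675 0.0660146 0.1223795] 32.175 {'copper': (np.float64(-0.4458413931249691), np.float64(0.09051431897509547), array([0.6464, 0.0665]), np.int32(1949)), 'yellow': (np.float64(-0.42769007220830657), np.float64(0.10385550519787697), array([0.5216, 0.011 ]), np.int32(593))} [0.64670321 0.06591029 0.12242107] 32.225
```

View pics/end.png

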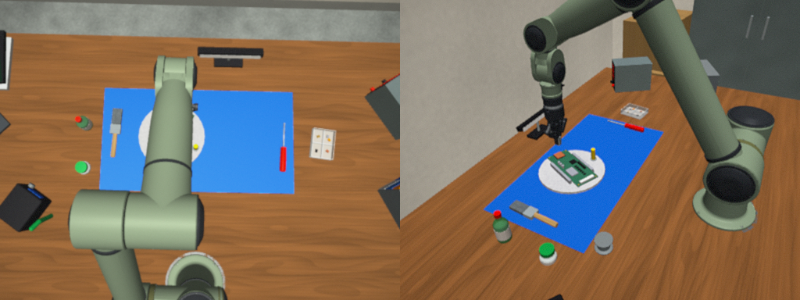

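The gripper is over the resting chip: in the side half the tip is at about (560,143) and the chip about (560,155). The other things are where they started.

```bash
python3 -c "
from cell import r
print(r.job_done(), r.observe()['tool_pos'])"
```

```text
the job is handed in; nothing more can be done
the job is handed in; nothing more can be done
```

The job is handed in after about 32 s of the 72 s allowed. My checks agreed with every requirement, but the hand-in reports no verdict.

- **Push:** I pushed the yellow post clockwise with the shut fingers. The platter left at about 1.9 rad/s, or about 3.3 s per turn. That is a little quicker than the one turn in four seconds you asked for, but well below the 2.5 rad/s limit.
- **Tracking:** I followed the processor without a break from about 8.0 s to 13.3 s. The gripper was within about 4 mm sideways at each of the six wrist-camera fixes, and the grip point was 69 to 74 mm above the lid. Over that time the platter slowed from about 1.75 to 1.18 rad/s, and the arm was clear of it.
- **Finish:** The platter ran down by itself. Two pictures half a second apart showed no turning. The grip point ended within about 1 mm of the measured processor centre, about 69 mm above the lid. The last top and side views showed the other things where they started.
- **Disagreements:** During the coast, copper-lid readings with the lid partly hidden by the fingers gave a radius 7 to 14 mm short, so I used the post for those. The two angle readings otherwise differed by 0.01 to 0.035 rad, at most about 3 mm at the processor.
- **Not measured:** I did not check the peak contact force during the push. The wrist readings at the end of each move stayed around 1 N.

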